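# Present the right grease tin to the label scanner

### The job

The scanner head has been clamped at some height on its post: take the grease tin whose paper label will be level with the scanner's window (if both would be, either one) and, keeping it upright, stand it centred in the ring on the scanner's plate, with its label squarely facing the window. Set it down gently and let go; leave the other tin where it is, do not shift the scanner head, and do not disturb the pot or the black housings.

Things in the scene. Friction and masses are not known exactly. Their poses are not given: they have to be found in the camera images.
- tin_short: Short plain metal tin with a dark top, 58 mm diameter, 64 mm high, 0.24 kg. Origin: centre of the underside, z up. A paper label with dark code bars covers 70 degrees of its side, centred on its own +x direction, 14 to 50 mm above the underside; a 12 mm wide paper strip runs from it over the rim to the middle of the top. Starts upright in channel_low.
- tin_tall: Tall plain metal tin with a dark top, 50 mm diameter, 112 mm high, 0.3 kg. Origin: centre of the underside, z up. Same kind of paper label, centred on its own +x direction, 44 to 98 mm above the underside, with the same strip to the middle of the top. Starts upright in channel_high.
- label_short (a point): Centre of the short tin's label, on its surface: 29 mm along +x, 32 mm above the underside.
- label_tall (a point): Centre of the tall tin's label, on its surface: 25 mm along +x, 71 mm above the underside.
- station: Fixed scanner stand: steel plate 5 mm thick, reaching from -55 to +135 mm along its x and 55 mm either side in y, with a round steel post (20 mm diameter, top 162 mm above the bench) at x = +112 mm. Origin: on the bench under the centre of the standing ring; +x points from the ring to the scanner head, z up.
- pad (a point): Centre of the dark ring (68 mm diameter, drawn flat) on the plate's top, 5 mm above the bench: where the tin has to stand.
- window (a point): Centre of the glass window of the scanner head, on its front face, 50 mm horizontally from the ring's centre, looking at the ring (along the station's -x). The black head around it is 60 mm wide, 45 mm deep, and reaches from 17 mm below to 33 mm above this point.
- scan_head (a joint): Height setting of the scanner head on its post, in m: 0 puts the window's centre 20 mm above the plate's top, 0.060 puts it 80 mm above. A tin on the plate is read if the window's centre is level with part of its label: the short tin up to 0.030, the tall from 0.024. Held by friction; not to be moved.
- channel_low: Fixed pair of upright steel sheets, 80 mm long (x), 4 mm thick, 55 mm high, inner faces 80 mm apart (40 mm either side in y), open at both ends and above; the short tin stands between them. Origin: on the bench in the middle. A 15 mm wide foot 3 mm thick runs along each sheet's outside.
- channel_high: The same with sheets 95 mm high; the tall tin stands between them. Origin: on the bench in the middle.
- pot: Open brass-coloured pot, 74 mm diameter, 42 mm high, loose, beside the scanner's plate. Origin: centre of the underside. Bystander.
- housing_a: Black plastic moulded switch housing, 46 x 36 x 27 mm, loose. Origin: centre of the underside. Bystander, beside the scanner's plate on the other side from the pot.
- housing_b: Black plastic moulded switch housing, 46 x 36 x 27 mm, loose. Origin: centre of the underside. Bystander, near the robot-side end of channel_low.
- housing_c: Black plastic moulded switch housing, 46 x 36 x 27 mm, loose. Origin: centre of the underside. Bystander, near the robot-side end of channel_high.

How it is judged:
At the end, for the whole second after the job is handed in: The tin whose label is level with the window (short tin: head setting below 0.032; tall tin: above 0.022) stands at rest, upright, on the plate within 12 mm of the ring's centre, its label towards the window to within 0.26 rad (15 degrees); the other tin is within 15 mm of its starting point (((value of joint scan_head below 0.032 m and horizontal distance between tin_short and pad below 0.012 m and height (world z) of tin_short between 0.002 and 0.009 m and angle between tin_short's own z axis and vertical below 0.06 rad and angle between the x axis of tin_short and the x axis of station, either way round below 0.26 rad and horizontal distance between label_short and window below 0.045 m and linear speed of tin_short below 0.01 m/s and angular speed of tin_short below 0.05 rad/s and distance of tin_tall from where it was at the start of the episode below 0.015 m) or (value of joint scan_head above 0.022 m and horizontal distance between tin_tall and pad below 0.012 m and height (world z) of tin_tall between 0.002 and 0.009 m and angle between tin_tall's own z axis and vertical below 0.06 rad and angle between the x axis of tin_tall and the x axis of station, either way round below 0.26 rad and horizontal distance between label_tall and window below 0.045 m and linear speed of tin_tall below 0.01 m/s and angular speed of tin_tall below 0.05 rad/s and distance of tin_short from where it was at the start of the episode below 0.015 m))); the robot touches nothing.
It fails at once if a bystander (pot or housing) is moved more than 20 mm (distance of any of pot, housing_a, housing_b, housing_c from where it was at the start of the episode above 0.02 m).
It fails at once if the scanner head is moved more than 5 mm along its post (distance of window from where it was at the start of the episode above 0.005 m).
It fails at once if a tin is tipped by more than 0.5 rad (angle between any of tin_short, tin_tall's own z axis and vertical above 0.5 rad).
It fails at once if a tin is dropped or slammed onto the scanner's plate (more than 60 N) (contact force between any of tin_short, tin_tall and station above 60 N).
It also fails if it takes over 64 s, if anything falls off the work surface, if the arm or the gripper's body presses on something with over 40 N, if the wrist force passes 120 N, or if a joint passes its speed limit or range.

### The arm

A 7-joint arm with a two-finger parallel gripper is mounted at the origin on the work surface. World frame = base frame: x ahead of the robot, y to its left, z up, the work surface at z = 0. Lengths are in m, angles in rad, forces in N, time in s.
With the tool pointing down it reaches from about 0.425 to 1.025 m from the base axis. Payload 3.6 kg.
Tool frame: the origin (TCP) lies between the finger pads; the fingertips stand 8 mm ahead of it and the grasp point (between the pads) lies 11 mm behind it; z points along the fingers, y is the line along which they close (so a half turn about z gives the same grasp; the last joint's range is limited). The gripper opens to 85 mm and grips with 20 to 120 N. Pads are 22 mm wide; open, the fingers measure 114 mm over their backs; the gripper's body (76 mm by 85 mm) begins 54 mm behind the grasp point. The pads swing forward as they close: fully open they stand 13 mm farther back than shut.
Start: joints at [-1.427, 0.591, 0.048, 1.609, -0.033, 0.943, -0.034], TCP at [0.171, 0.705, 0.239] pointing down, gripper open.
Joint ranges: [-2.69, 2.69], [-0.47, 2.24], [-1.27, 1.36], [0.19, 2.51], [-1.53, 4.68], [0.08, 2.07], [-3.09, 3.09]. Speed limits (rad/s): [2.57, 2.57, 3.14, 3.14, 3.14, 3.14, 3.14].

### API

Orientations are given as a unit quaternion [w, x, y, z].
In Python, from station import env gives the robot as it stands. The module is installed in compiled form; this text tells all that it offers.
- The arm moves only by the tool carry_out, never from a script. Its argument "series" is text: rows parted by semicolons, each of 7 numbers parted by spaces: the opening, from 0 (shut) to 1 (fully open), then the shift along the tool's x, y, z as a fraction of full scale, then the turn, a rotation vector about the tool's x, y, z as a fraction of full scale. A call has 1 to 20 rows; each row is the pose to reach, as a shift and turn from the pose commanded when the call began, along the tool's axes at that moment; what a row does not reach only later rows make up. Full scale, the value 1, is 0.2 m for a shift and 45 degrees for a turn. A row lasts 1/8 s, in which the tool goes at most 62.5 mm and 10.7 degrees, less where a joint would pass 70% of its speed; a pose out of reach is approached as far as the arm can. A call with a number of a shift or a turn outside -1 to 1 is refused whole. A call with a gripper value outside its range is refused whole. The fingers move at their own pace and stop on an object; "force" is the grip in N (left out, the last holds). Time passes only in rows, so rows that repeat a pose let the fingers close. It gives the time, the measured TCP pose, the force, the opening and the grip force at its end, in the units of the state.
- env.read_state(): the state, without advancing time (a new reading comes with each control period).
- env.capture(name): name is "scene" or "top" or "wrist"; returns (picture, depth): 480x640x3 uint8, blue, green, red; 480x640 float32, m along the optical axis (not along the pixel's ray), 0 where there is no reading.
- env.camera_model(name): a dict with "mtx" (3x3 intrinsics, pixels), "k1" (the pictures are not rectified: a ray, as slopes to the right and down, at radius r is drawn at 1 + k1 r^2 times it, then the intrinsics apply), "eye" and "rotation" of the camera in the world. Camera axes: x right, y up, looking along -z (the intrinsics and any distortion apply to the point x, -y, -z); pixel columns grow to the right and rows downward; lengths in m; the calibration is good to about 2 mm. A picture is of the moment at which its call begins: read the wrist's pose just before it. camera_model takes no time and is no camera call; for the wrist camera it gives the pose at the moment of the call.
- env.close_job(): hands the job in; it is judged then, once.
Trained networks look in the newest picture that a camera, given by its name, has taken for a name from the list of things; names that differ only in an ending like _2 or _b are one class to them, and where a whole thing is asked for, a point or a joint stands for the part that bears it (a point fixed in the world has none). Each returns a list of dicts, best first, with "conf" (0 to 1); they miss things now and then, are a little off and sometimes report something else, mostly with a low value. They report only what shows in the picture. A call takes as long as a camera call.
- env.spot_in(thing, camera): "at" ([column, row] in pixels, amid what is visible of it).
The state is a dict: "time_s": time; "joints": joint angles; "dq": joint speeds; "joint_efforts": joint torques, N m; "tcp_pos": TCP position; "orientation": TCP orientation; "contact_force": force on the tool from outside, world axes, zero at the start; "ft_torque": the same for the moment, N m; "finger_gap": finger opening in m; "finger_force": force on a finger pad.
Only numpy, scipy, OpenCV 4.12 (cv2) and the standard library are available. Lean on these libraries where they do the work, as an engineer would, in place of code of your own. Each camera call takes 0.05 s, during which the arm holds its last target. There are 200 camera calls.

## Working session

There is one attempt and no reset: what is moved stays moved. The work goes in short steps, Python scripts to look and compute and a tool call to move; the robot and the scene stay as the last step left them, time stands still between calls to the robot, and variables do not carry over. Pictures are saved under pics/ and viewed, at most 10 in all, crops included, and the job is handed in when it is done.

Besides the shell and the picture viewer there is one more tool, called after "Request:" as a command line: name --argument value ..., lists and objects as JSON in quotes. carry_out: Moves the arm, as the interface text tells. Shift numbers are shares of 0.2 m and turn numbers shares of 45 degrees, none past 1 either way. Its arguments: {"type":"object","properties":{"series":{"type":"string"},"force":{"type":"number"}},"required":["series"]}

```bash
mkdir -p pics; cat > h.py <<'E'
import numpy as np, cv2
from station import env
from scipy.spatial.transform import Rotation as R
def rays(m,uv):
    K=np.array(m["mtx"]);uv=np.atleast_2d(uv).astype(float)
    d=np.c_[(uv[:,0]-K[0,2])/K[0,0],(uv[:,1]-K[1,2])/K[1,1]]
    s=d.copy()
    for _ in range(10): s=d/(1+m["k1"]*(s**2).sum(1,keepdims=True))
    return s
def world(m,uv,z):
    s=rays(m,uv);z=np.atleast_1d(z)
    p=np.c_[s[:,0]*z,-s[:,1]*z,-z]
    return p@np.array(m["rotation"]).T+np.array(m["eye"])
def atz(m,uv,h):
    d=world(m,uv,np.ones(len(np.atleast_2d(uv))))-np.array(m["eye"])
    return np.array(m["eye"])+d*((h-m["eye"][2])/d[:,2:])
def cloud(m,dep):
    v,u=np.mgrid[:480,:640]
    return world(m,np.c_[u.ravel(),v.ravel()],dep.ravel()).reshape(480,640,3)
E
cat > a.py <<'E'
from h import *
ims=[]
for c in("scene","top"):
    p,d=env.capture(c);m=env.camera_model(c);cv2.imwrite(f"pics/{c}0.png",p);np.savez(f"{c}0.npz",p=p,d=d,m=np.array(m,dtype=object))
    W=cloud(m,d);print(c,np.round(m["eye"],3))
    for t in["tin_short","tin_tall","label_short","label_tall","station","window","scan_head","pad","channel_low","channel_high","pot","housing_a"]:
        for r in env.spot_in(t,c)[:4]:
            u,v=np.round(r["at"]).astype(int);print(t,r["conf"],u,v,np.round(W[v,u],3))
print(env.read_state())
E
python3 a.py
```

```text
Traceback (most recent call last):
  File "a.py", line 5, in <module>
    W=cloud(m,d);print(c,np.round(m["eye"],3))
  File "h.py", line 19, in cloud
    return world(m,np.c_[u.ravel(),v.ravel()],dep.ravel()).reshape(480,640,3)
           ~~~~~^^^^^^^^^^^^^^^^^^^^^^^^^^^^^^^^^^^^^^^^^^
  File "h.py", line 13, in world
    return p@np.array(m["rotation"]).T+np.array(m["eye"])
           ~^~~~~~~~~~~~~~~~~~~~~~~~~~
ValueError: matmul: Input operand 1 has a mismatch in its core dimension 0, with gufunc signature (n?,k),(k,m?)->(n?,m?) (size 4 is different from 3)
```

Rotation is a quaternion.

```bash
sed -i 's/p@np.array(m\["rotation"\]).T/p@R.from_quat(m["rotation"],scalar_first=True).as_matrix().T/' h.py; python3 a.py
```

```text
scene [0.831 0.486 1.096]
tin_short 0.88 250 156 [ 0.467 -0.353  0.062]
tin_short 0.34 248 172 [ 0.494 -0.324  0.042]
tin_tall 0.73 279 260 [ 0.59  -0.013  0.11 ]
tin_tall 0.19 249 171 [ 0.491 -0.323  0.045]
label_short 0.75 250 154 [ 0.464 -0.357  0.065]
label_tall 0.57 282 260 [ 0.584 -0.01   0.108]
station 0.9 412 381 [0.52  0.368 0.093]
window 0.57 397 378 [0.542 0.346 0.097]
scan_head 0.84 397 377 [0.54  0.344 0.095]
pad 0.62 411 380 [0.521 0.366 0.097]
channel_low 0.68 248 172 [ 0.494 -0.324  0.042]
channel_high 0.64 396 378 [0.543 0.345 0.097]
pot 0.64 415 310 [0.377 0.235 0.006]
housing_a 0.61 453 441 [0.508 0.501 0.014]
housing_a 0.54 292 152 [ 0.349 -0.329  0.023]
housing_a 0.53 337 280 [0.482 0.066 0.012]
top [ 0.247 -0.032  1.543]
tin_short 0.75 430 239 [ 0.461 -0.36   0.058]
tin_tall 0.8 311 200 [ 0.571 -0.025  0.113]
tin_tall 0.52 185 220 [0.527 0.327 0.096]
label_short 0.66 426 239 [ 0.461 -0.347  0.064]
label_tall 0.62 309 197 [ 0.581 -0.02   0.106]
station 0.82 185 237 [0.493 0.349 0.005]
window 0.9 183 219 [0.53  0.334 0.094]
window 0.4 136 233 [0.507 0.492 0.019]
w
[... 527 characters left out ...]
117573,  0.04840501,  1.60846724, -0.03326472,
        0.94270719, -0.03367831]), 'dq': array([ 8.48895275e-04,  1.36444120e-03,  2.41079264e-04,  8.73943962e-05,
        3.24376724e-04, -1.85875915e-04,  2.52516588e-03]), 'joint_efforts': array([ 6.08368464e-04, -5.48640740e+01,  1.54567715e+00, -1.98534197e+01,
        9.26855573e-03,  1.72161999e-03,  1.90116869e-07]), 'tcp_pos': array([0.17079489, 0.70461714, 0.23933242]), 'orientation': array([2.95955330e-05, 1.18583080e-01, 9.92944133e-01, 2.20155512e-05]), 'contact_force': array([-0.00914813,  0.01913804, -0.9761809 ]), 'ft_torque': array([ 0.01242954, -0.03166424, -0.02696121]), 'finger_force': 0.0, 'finger_gap': 0.08501470204587697}
```

View pics/scene0.png

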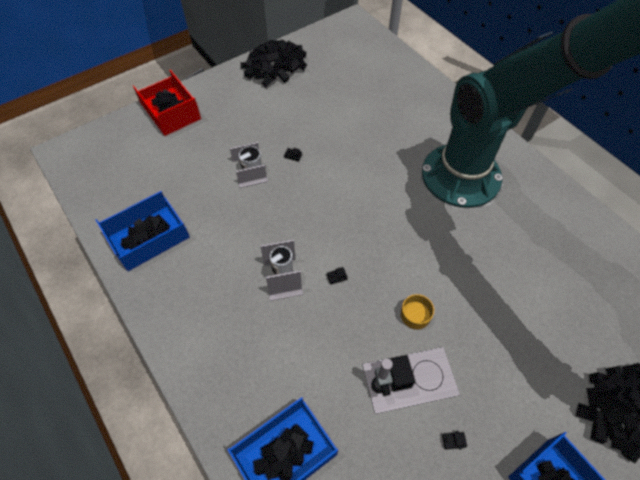

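```bash
ls pics
```

```text
scene0.png
top0.png
```

View pics/top0.png

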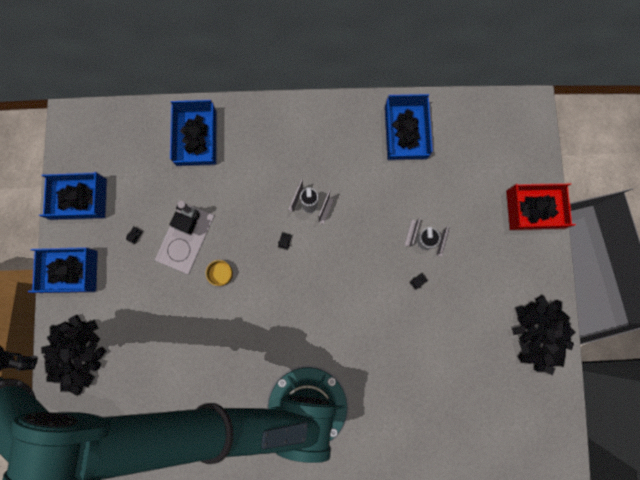

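```bash
cat > b.py <<'E'
from h import *
def L(c):
    z=np.load(c+"0.npz",allow_pickle=True);m=z["m"].item();return z["p"],m,cloud(m,z["d"])
def show(c,boxes,out):
    p=L(c)[0];rows=[cv2.resize(p[v0:v1,u0:u1],(400,300),interpolation=cv2.INTER_CUBIC) for u0,v0,u1,v1 in boxes]
    return rows
a=show("top",[(150,190,230,280-30),(150,195,230,275-20)][:1]+[(280,170,340,215)],0)
s=show("scene",[(350,340,470,430),(240,225,320,285+20-20)],0)
cv2.imwrite("pics/crops.png",np.vstack([np.hstack(a),np.hstack(s)]))
for c,box,tin in(("scene",(350,340,470,430),(260,235,305,290)),("top",(150,190,220,280),(290,175,340,220))):
    p,m,W=L(c)
    hsv=cv2.cvtColor(p,cv2.COLOR_BGR2HSV)
    u0,v0,u1,v1=box;w=W[v0:v1,u0:u1];g=p[v0:v1,u0:u1].max(2)
    k=(g<60)&(w[...,2]>.06)&(w[...,2]<.125)
    P=w[k];zz=P[:,2];hist,e=np.histogram(zz,bins=np.arange(.06,.126,.005));print(c,"head z",hist,len(zz))
    t=zz>np.percentile(zz,90)-.012;P=P[t];print(" top med",np.round(np.median(P,0),4)," rect",cv2.minAreaRect(P[:,:2].astype(np.float32)))
    k=(abs(w[...,2]-.005)<.012)&(g>150);P=w[k];
    print(" plate rect",cv2.minAreaRect(P[:,:2].astype(np.float32)),len(P),np.median(P[:,2]))
    u0,v0,u1,v1=tin;w=W[v0:v1,u0:u1];pp=p[v0:v1,u0:u1];k=(w[...,2]>.104)&(w[...,2]<.125)
    P=w[k];print(" tin top",np.round(P.mean(0),4),np.ptp(P,axis=0),len(P),cv2.minEnclosingCircle(P[:,:2].astype(np.float32)))
    gg=pp.max(2)[k];b=P[gg>170];print(" bright",b.mean(0),len(b), "dark",P[gg<90].mean(0),(gg<90).sum())
    k=(w[...,2]>.085)&(w[...,2]<.103);P=w[k];print(" sheets",cv2.minAreaRect(P[:,:2].astype(np.float32)),len(P))
E
python3 b.py
```

```text
scene head z [ 20  19  26  69  42  21 149 396  10   2   4   1   1] 760
 top med [0.5256 0.3414 0.0961]  rect ((0.5370955467224121, 0.3332952558994293), (0.05867432430386543, 0.06914909183979034), 67.23176574707031)
 plate rect ((0.49165812134742737, 0.3520367443561554), (0.11000349372625351, 0.19157826900482178), 66.36023712158203) 2489 0.005387566552486955
 tin top [ 0.5819 -0.0189  0.1121] [0.0507056  0.05072025 0.01380841] 351 ((0.5813001990318298, -0.021396879106760025), 0.02663751319050789)
 bright [ 0.59437056 -0.01975846  0.1132606 ] 47 dark [ 0.57735235 -0.020996    0.11244361] 166
 sheets ((0.5828707814216614, -0.023460619151592255), (0.09258277714252472, 0.07863523811101913), 66.8673095703125) 320
top head z [  4   9  16  14  13  22 140 148  20   0   5   1   4] 396
 top med [0.5223 0.3348 0.0952]  rect ((0.5323189496994019, 0.3328818678855896), (0.06135771796107292, 0.06578794866800308), 67.1045150756836)
 plate rect ((0.44970956444740295, 0.3475151062011719), (0.19321519136428833, 0.18521787226200104), 8.811971664428711) 1189 0.0047810724210475275
 tin top [ 0.5801 -0.0189  0.1113] [0.0497585  0.05538714 0.01525395] 251 ((0.5841250419616699, -0.014420821331441402), 0.03120484948158264)
 bright [ 0.59392055 -0.01850214  0.11205396] 24 dark [ 0.57814105 -0.01980294  0.11143267] 136
 sheets ((0.581025242805481, -0.022432532161474228), (0.08853921294212341, 0.076937235891819), 66.32041931152344) 119
```

View pics/crops.png

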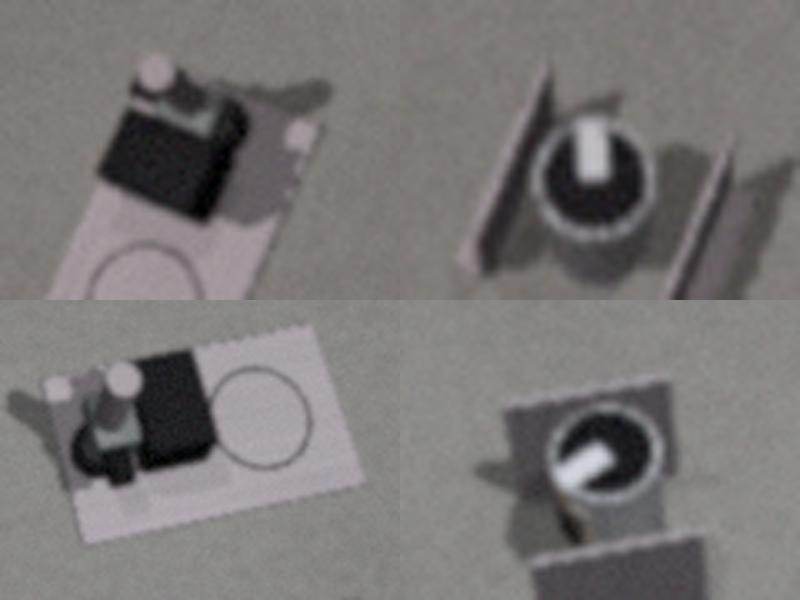

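```bash
cat > mv.py <<'E'
from h import *
import sys
# target x y z, tool-y yaw deg (tool down): prints shares from the present pose
x,y,z,yaw=map(float,sys.argv[1:5]);s=env.read_state()
q=R.from_quat(s["orientation"],scalar_first=True)
a=np.radians(yaw);Y=np.array([np.cos(a),np.sin(a),0]);Z=np.array([0,0,-1.]);T=R.from_matrix(np.c_[np.cross(Y,Z),Y,Z])
d=q.inv().apply(np.array([x,y,z])-s["tcp_pos"]);r=(q.inv()*T).as_rotvec(degrees=True)
print("t",s["time_s"],"tcp",s["tcp_pos"].round(4),"shift",(d/.2).round(3),"turn",(r/45).round(3),"gap",s["finger_gap"],"F",s["contact_force"].round(1),s["finger_force"])
E
python3 mv.py 0.581 -0.0195 0.25 131.6
```

```text
t 1.35 tcp [0.1708 0.7046 0.2393] shift [-2.846 -3.036 -0.053] turn [ 0.     0.    -1.227] gap 0.08501470204587697 F [-0.  0. -1.] 0.0
```

Request:
carry_out --series "1 -0.24 -0.25 0 0 0 0; 1 -0.48 -0.5 0 0 0 0; 1 -0.71 -0.76 -0.2 0 0 0; 1 -0.95 -1 -0.2 0 0 0; 1 -0.95 -1 -0.2 0 0 0; 1 -0.95 -1 -0.2 0 0 0" --force 40

```text
time_s: 2.1
tcp_pos: [0.3108, 0.4626, 0.2801]
orientation: [0.001, 0.122, 0.993, 0.0]
contact_force: [0.7, -0.1, 0.2]
finger_gap: 0.0857
finger_force: 0.0
```

Request:
carry_out --series "1 -0.24 -0.25 0 0 0 0; 1 -0.48 -0.5 0 0 0 0; 1 -0.71 -0.76 0 0 0 0; 1 -0.95 -1 0 0 0 0; 1 -0.95 -1 0 0 0 0; 1 -0.95 -1 0 0 0 0"

```text
time_s: 2.85
tcp_pos: [0.4469, 0.2257, 0.2794]
orientation: [0.0, 0.12, 0.993, 0.0]
contact_force: [-1.1, 0.4, 0.5]
finger_gap: 0.0855
finger_force: 0.0
```

```bash
python3 mv.py 0.581 -0.0195 0.25 131.6
```

```text
t 2.85 tcp [0.4469 0.2257 0.2794] shift [-0.943 -1.03   0.147] turn [-0.000e+00  1.000e-03 -1.231e+00] gap 0.08551144441443208 F [-1.1  0.4  0.5] 0.0
```

Request:
carry_out --series "1 -0.24 -0.25 0 0 0 -0.2; 1 -0.48 -0.5 0 0 0 -0.4; 1 -0.71 -0.76 0 0 0 -0.6; 1 -0.94 -1 0 0 0 -0.8; 1 -0.94 -1 0 0 0 -1; 1 -0.94 -1 0 0 0 -1; 1 -0.94 -1 0 0 0 -1; 1 -0.94 -1 0 0 0 -1"

```text
time_s: 3.85
tcp_pos: [0.5809, -0.0092, 0.2792]
orientation: [-0.0, -0.272, 0.962, 0.001]
contact_force: [-0.5, -0.4, 0.2]
finger_gap: 0.0852
finger_force: 0.0
```

```bash
cat > w.py <<'E'
from h import *
import sys
n=sys.argv[1];env.read_state();m=env.camera_model("wrist");p,d=env.capture("wrist")
cv2.imwrite(f"pics/{n}.png",p);np.savez(n+".npz",p=p,d=d,m=np.array(m,dtype=object))
W=cloud(m,d);print(np.round(m["eye"],3))
for t in("tin_tall","label_tall"):print(t,env.spot_in(t,"wrist")[:2])
k=(W[...,2]>.104)&(W[...,2]<.122)&(np.hypot(W[...,0]-.581,W[...,1]+.02)<.05);P=W[k];g=p.max(2)[k]
if len(P):
    print("top",P.mean(0),np.ptp(P,axis=0),len(P),cv2.minEnclosingCircle(P[:,:2].astype(np.float32)))
    print("pct gray",np.percentile(g,[5,25,50,75,95]))
E
python3 w.py w1; python3 mv.py 0.581 -0.0195 0.25 131.6
```

```text
[ 0.52  -0.048  0.414]
tin_tall [{'at': [309.7, 207.3], 'conf': 0.64}]
label_tall [{'at': [309.4, 208.8], 'conf': 0.7}, {'at': [417.5, 150.3], 'conf': 0.26}]
top [ 0.58070726 -0.02118021  0.11241291] [0.05091641 0.04961056 0.00918299] 2594 ((0.5818901658058167, -0.02107325755059719), 0.02567494846880436)
pct gray [ 25.  30.  35. 145. 213.]
t 4.0 tcp [ 0.5811 -0.0107  0.2794] shift [ 0.023 -0.037  0.147] turn [ 0.001  0.    -0.225] gap 0.08533306848999644 F [ 0.5  0.4 -0.5] 0.0
```

View pics/w1.png

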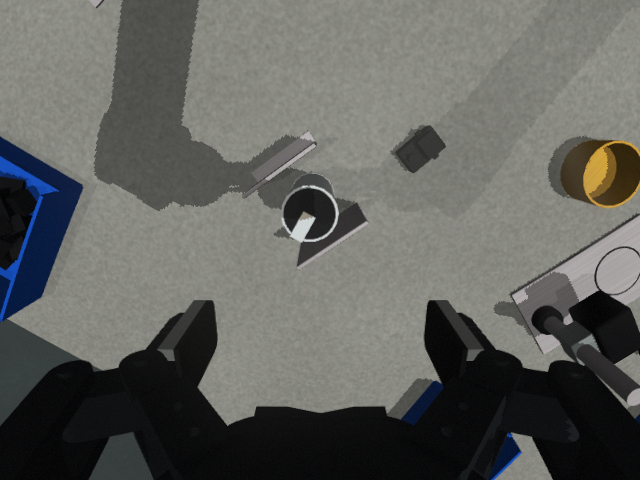

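```bash
cat > c.py <<'E'
from h import *
z=np.load("w1.npz",allow_pickle=True);p=z["p"];m=z["m"].item();W=cloud(m,z["d"]);g=p.max(2)
C=np.array([.5813,-.0211]);k=(W[...,2]>.104)&(W[...,2]<.122)
rr=np.hypot(W[...,0]-C[0],W[...,1]-C[1]);b=k&(rr<.021)&(g>150);D=W[b][:,:2]-C
print("label yaw",np.degrees(np.arctan2(*D.mean(0)[::-1])),len(D),np.hypot(*D.mean(0)))
k=(W[...,2]>.080)&(W[...,2]<.1)&(rr>.032)&(rr<.075)
P=W[k][:,:2];print("sheets",cv2.minAreaRect(P.astype(np.float32)),len(P))
pl=(abs(W[...,2]-.005)<.006)&(W[...,1]>.25)&(g>110)&(np.ptp(p.astype(int),axis=2)<40)
pl[:200]=0
v,u=np.nonzero(pl);print("plate",len(u),cv2.minAreaRect(W[pl][:,:2].astype(np.float32)))
# ring from the top and scene pictures: darkest circle template near the estimate
for c in("top","scene"):
    z=np.load(c+"0.npz",allow_pickle=True);p=z["p"];m=z["m"].item();gr=cv2.GaussianBlur(p.max(2),(0,0),.6).astype(float)
    K=np.array(m["mtx"]);Ri=R.from_quat(m["rotation"],scalar_first=True).inv();t=np.linspace(0,6.283,120)
    def s(x,y,r):
        q=Ri.apply(np.c_[x+r*np.cos(t),y+r*np.sin(t),0*t+.005]-m["eye"]);q=np.c_[q[:,0],-q[:,1]]/-q[:,2:]
        q=q*(1+m["k1"]*(q**2).sum(1,keepdims=True));uu=(q[:,0]*K[0,0]+K[0,2]).astype(np.float32);vv=(q[:,1]*K[1,1]+K[1,2]).astype(np.float32)
        return cv2.remap(gr.astype(np.float32),uu,vv,cv2.INTER_LINEAR).mean()
    best=min((s(x,y,r),x,y,r) for x in np.arange(.435,.475,.001) for y in np.arange(.348,.388,.001) for r in (.033,))
    print(c,best)
E
python3 c.py
```

```text
label yaw 5.192806864295826 270 0.01162115106563482
sheets ((0.582809567451477, -0.024460628628730774), (0.08875790983438492, 0.07994327694177628), 66.2275619506836) 1099
plate 12825 ((0.6246590614318848, 0.37981241941452026), (0.4634135067462921, 0.30691710114479065), 48.14906311035156)
top (np.float32(135.2649), np.float64(0.456), np.float64(0.369), 0.033)
scene (np.float32(112.862305), np.float64(0.47400000000000003), np.float64(0.348), 0.033)
```

```bash
python3 mv.py 0.5813 -0.0211 0.081 131.6
```

```text
t 4.0 tcp [ 0.5811 -0.0107  0.2794] shift [ 0.026 -0.045  0.992] turn [ 0.001  0.    -0.225] gap 0.08533306848999644 F [ 0.5  0.4 -0.5] 0.0
```

Request:
carry_out --series "0.9 0.026 -0.045 0 0 0 -0.1; 0.9 0.026 -0.045 0.1 0 0 -0.225; 0.9 0.026 -0.045 0.3 0 0 -0.225; 0.9 0.026 -0.045 0.5 0 0 -0.225; 0.9 0.026 -0.045 0.5 0 0 -0.225; 0.9 0.026 -0.045 0.5 0 0 -0.225"

```text
time_s: 4.75
tcp_pos: [0.5827, -0.0224, 0.1805]
orientation: [0.001, -0.354, 0.935, -0.0]
contact_force: [0.1, -1.2, -0.8]
finger_gap: 0.077
finger_force: 0.0
```

```bash
python3 w.py w2;python3 mv.py 0.5813 -0.0211 0.081 131.6
```

```text
[ 0.529 -0.071  0.315]
tin_tall [{'at': [326.1, 247.4], 'conf': 0.83}, {'at': [617.2, 370.2], 'conf': 0.7}]
label_tall [{'at': [325.2, 250.1], 'conf': 0.94}]
top [ 0.58039284 -0.02174849  0.11233657] [0.05078969 0.04971195 0.00965383] 5170 ((0.5817914009094238, -0.02077273093163967), 0.025739874690771103)
pct gray [ 22.  26.  34. 139. 225.]
t 4.9 tcp [ 0.5831 -0.0226  0.1812] shift [0.003 0.013 0.501] turn [-0.003  0.004 -0.002] gap 0.07688182990388255 F [ 0.3 -0.3  0.1] 0.0
```

Request:
carry_out --series "0.9 0.003 0.012 0.15 0 0 0; 0.9 0.003 0.012 0.3 0 0 0; 0.9 0.003 0.012 0.4 0 0 0; 0.9 0.003 0.012 0.5 0 0 0; 0.9 0.003 0.012 0.5 0 0 0; 0.9 0.003 0.012 0.5 0 0 0; 0.9 0.003 0.012 0.5 0 0 0"

```text
time_s: 5.78
tcp_pos: [0.5806, -0.0213, 0.0806]
orientation: [0.001, -0.354, 0.935, -0.0]
contact_force: [0.4, 0.3, -0.5]
finger_gap: 0.0767
finger_force: 0.0
```

Request:
carry_out --series "0.4 0 0 0 0 0 0; 0.4 0 0 0 0 0 0; 0.4 0 0 0 0 0 0; 0.4 0 0 0 0 0 0; 0.4 0 0 0 0 0 0; 0.4 0 0 0 0 0 0; 0.4 0 0 0 0 0 0; 0.4 0 0 0 0 0 0" --force 40

```text
time_s: 6.78
tcp_pos: [0.58, -0.0212, 0.0801]
orientation: [0.0, -0.354, 0.935, -0.0]
contact_force: [-1.2, 0.4, 5.8]
finger_gap: 0.0493
finger_force: 40.9
```

Request:
carry_out --series "0.2 0 0 -0.05 0 0 0; 0.2 0 0 -0.15 0 0 0; 0.2 0 0 -0.35 0 0 0; 0.2 0 0 -0.6 0 0 0; 0.2 0 0 -0.8 0 0 0; 0.2 0 0 -1 0 0 0; 0.2 0 0 -1 0 0 0; 0.2 0 0 -1 0 0 0"

```text
time_s: 7.78
tcp_pos: [0.5784, -0.0213, 0.2782]
orientation: [-0.001, -0.354, 0.935, 0.0]
contact_force: [0.2, -0.7, -2.2]
finger_gap: 0.0495
finger_force: 42.2
```

```bash
python3 w.py w3; python3 mv.py 0.4555 0.3685 0.28 103
```

```text
[ 0.525 -0.07   0.413]
tin_tall [{'at': [320.1, 330.1], 'conf': 0.73}]
label_tall [{'at': [318.8, 330.2], 'conf': 0.77}]
t 7.925 tcp [ 0.5783 -0.0213  0.2773] shift [-0.832  1.866 -0.011] turn [ 0.002 -0.005  0.633] gap 0.04902165796435479 F [-0.2  0.6 -1.9] 42.1691232919693
```

View pics/w3.png

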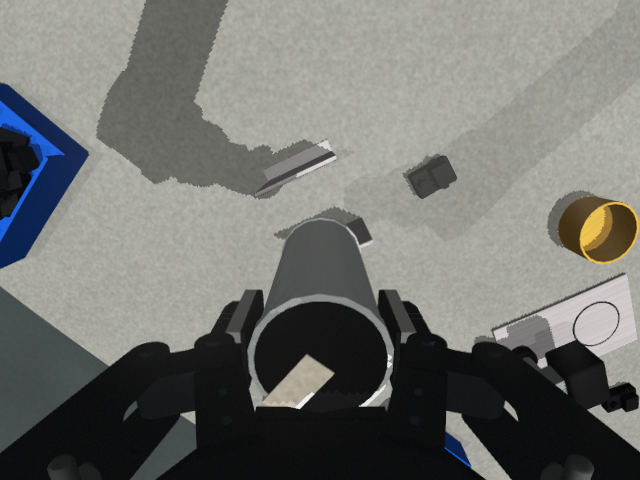

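Request:
carry_out --series "0.2 -0.08 0.2 0 0 0 0.05; 0.2 -0.2 0.45 0 0 0 0.2; 0.2 -0.32 0.7 0 0 0 0.35; 0.2 -0.42 0.93 0 0 0 0.5; 0.2 -0.42 0.93 0 0 0 0.633; 0.2 -0.42 0.93 0 0 0 0.633; 0.2 -0.42 0.93 0 0 0 0.633"

```text
time_s: 8.8
tcp_pos: [0.5193, 0.1725, 0.2786]
orientation: [-0.001, -0.113, 0.994, -0.0]
contact_force: [1.4, -0.3, -1.8]
finger_gap: 0.0494
finger_force: 42.4
```

```bash
python3 mv.py 0.4555 0.3685 0.28 103
```

```text
t 8.8 tcp [0.5193 0.1725 0.2786] shift [ 0.09   1.026 -0.008] turn [-0.001 -0.002  0.   ] gap 0.049364932311740155 F [ 1.4 -0.3 -1.8] 42.37398326396942
```

Request:
carry_out --series "0.2 0.02 0.25 0 0 0 0; 0.2 0.05 0.5 0 0 0 0; 0.2 0.07 0.75 0 0 0 0; 0.2 0.09 1 0 0 0 0; 0.2 0.09 1 0 0 0 0; 0.2 0.09 1 0 0 0 0; 0.2 0.09 1 0 0 0 0"

```text
time_s: 9.68
tcp_pos: [0.4578, 0.3622, 0.2791]
orientation: [-0.0, -0.112, 0.994, -0.001]
contact_force: [0.1, -0.4, -3.3]
finger_gap: 0.049
finger_force: 42.7
```

```bash
cat > d.py <<'E'
from h import *
import sys
n=sys.argv[1];s=env.read_state();t=s["tcp_pos"]
m=env.camera_model("wrist");p,d=env.capture("wrist");cv2.imwrite(f"pics/{n}.png",p);np.savez(n+".npz",p=p,d=d,m=np.array(m,dtype=object))
W=cloud(m,d);g=p.max(2);zt=t[2]+.0315   # expected tin-top height
near=np.hypot(W[...,0]-t[0],W[...,1]-t[1])<.026
k=near&(abs(W[...,2]-zt)<.012);P=W[k];print("top z",np.percentile(P[:,2],[10,50,90])-t[2],len(P))
H=cv2.convexHull(P[:,:2].astype(np.float32));print("circle",cv2.minEnclosingCircle(H),"tcp",t)
A=np.c_[P,np.ones(len(P))];n_=np.linalg.lstsq(A[:,[0,1,3]],P[:,2],rcond=None)[0];print("tilt",n_[:2])
b=k&(g>130)&(near&(np.hypot(W[...,0]-t[0],W[...,1]-t[1])<.020));B=W[b][:,:2];print("bright",B.mean(0),len(B))
if len(B)>10:
    print("axis",np.degrees(np.arctan2(*cv2.fitLine(B.astype(np.float32),cv2.DIST_L2,0,.01,.01).ravel()[1::-1])), "yaw by mean",np.degrees(np.arctan2(*(B.mean(0)-t[:2])[::-1])))
pl=(abs(W[...,2]-.005)<.005)&(np.hypot(W[...,0]-.4555,W[...,1]-.3685)<.045)&(g<100);Q=W[pl];print("ring",len(Q),cv2.minEnclosingCircle(Q[:,:2].astype(np.float32)) if len(Q)>4 else "")
E
python3 d.py w4; python3 mv.py 0.4555 0.3685 0.28 103
```

```text
top z [0.03070457 0.03226702 0.0331361 ] 15567
circle ((0.4578867256641388, 0.36221128702163696), 0.026053760200738907) tcp [0.45783752 0.3622141  0.27911179]
tilt [0.07302341 0.00877018]
bright [0.46733035 0.35785888] 1551
axis -26.678518 yaw by mean -24.645214773119925
ring 138 ((0.45669475197792053, 0.3664993941783905), 0.03370565176010132)
t 9.725 tcp [0.4578 0.3624 0.2792] shift [ 0.004  0.032 -0.004] turn [-0.001 -0.    -0.004] gap 0.048964186065987333 F [-0.  -0.  -2.7] 42.65893220901489
```

View pics/w4.png

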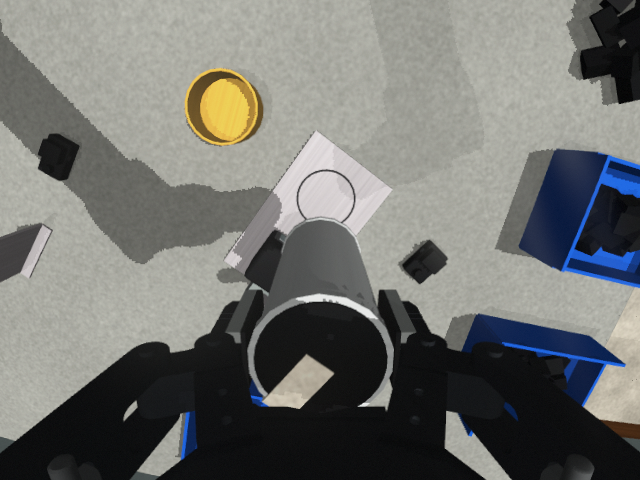

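Request:
carry_out --series "0.2 0.006 0.034 0 0 0 0; 0.2 0.006 0.034 0.15 0 0 0; 0.2 0.006 0.034 0.3 0 0 0; 0.2 0.006 0.034 0.5 0 0 0; 0.2 0.006 0.034 0.7 0 0 0; 0.2 0.006 0.034 0.8 0 0 0; 0.2 0.006 0.034 0.88 0 0 0; 0.2 0.006 0.034 0.92 0 0 0; 0.2 0.006 0.034 0.92 0 0 0; 0.2 0.006 0.034 0.92 0 0 0"

```text
time_s: 10.98
tcp_pos: [0.4546, 0.3713, 0.0962]
orientation: [0.001, -0.113, 0.994, 0.001]
contact_force: [0.7, 0.0, -1.9]
finger_gap: 0.0492
finger_force: 42.7
```

```bash
python3 d.py w5; python3 mv.py 0.4548 0.3686 0.085 103
```

```text
top z [0.03074693 0.03225792 0.03313903] 15552
circle ((0.4546451270580292, 0.3713092505931854), 0.026071233674883842) tcp [0.45463245 0.37132608 0.09615226]
tilt [0.07241639 0.01013105]
bright [0.46405884 0.36688173] 1542
axis -25.99736 yaw by mean -25.242934168153017
ring 570 ((0.45978325605392456, 0.3645961880683899), 0.03776052966713905)
t 11.025 tcp [0.4546 0.3713 0.0962] shift [ 0.002 -0.013  0.056] turn [0.001 0.002 0.   ] gap 0.04917375439587444 F [ 0.  -0.7 -2.7] 42.7481210231781
```

View pics/w5.png

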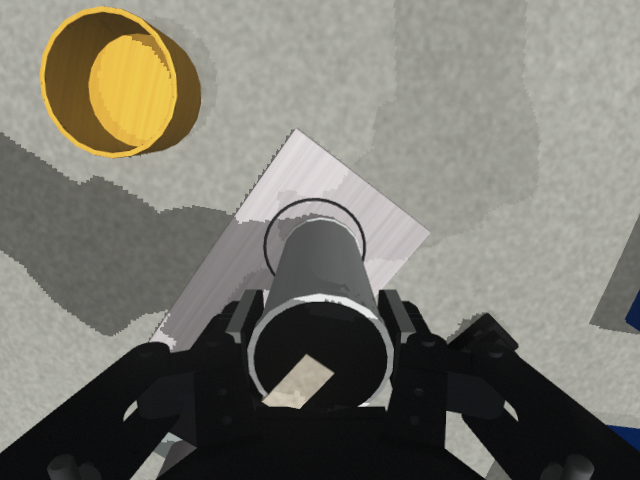

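Request:
carry_out --series "0.2 0.002 -0.012 0.01 0 0 0; 0.2 0.002 -0.012 0.02 0 0 0; 0.2 0.002 -0.012 0.03 0 0 0; 0.2 0.002 -0.012 0.035 0 0 0; 0.2 0.002 -0.012 0.04 0 0 0; 0.2 0.002 -0.012 0.045 0 0 0; 0.2 0.002 -0.012 0.048 0 0 0; 0.2 0.002 -0.012 0.051 0 0 0; 0.2 0.002 -0.012 0.051 0 0 0; 0.2 0.002 -0.012 0.051 0 0 0"

```text
time_s: 12.28
tcp_pos: [0.4543, 0.3684, 0.0852]
orientation: [0.0, -0.113, 0.994, 0.0]
contact_force: [-0.6, 0.1, -1.8]
finger_gap: 0.0493
finger_force: 43.0
```

```bash
python3 mv.py 0.4548 0.3686 0.085 103
```

```text
t 12.275 tcp [0.4543 0.3684 0.0852] shift [-0.003  0.     0.001] turn [0. 0. 0.] gap 0.04929198038746211 F [-0.6  0.1 -1.8] 43.0326372385025
```

Not yet clearly in contact; go on in half-millimetre steps.

Request:
carry_out --series "0.2 0 0 0.002 0 0 0; 0.2 0 0 0.004 0 0 0; 0.2 0 0 0.005 0 0 0; 0.2 0 0 0.005 0 0 0; 0.2 0 0 0.005 0 0 0"

```text
time_s: 12.9
tcp_pos: [0.4544, 0.3685, 0.0851]
orientation: [0.0, -0.113, 0.994, 0.0]
contact_force: [-1.9, -1.4, 5.2]
finger_gap: 0.049
finger_force: 43.6
```

Request:
carry_out --series "0.58 0 0 0.005 0 0 0; 0.62 0 0 0.005 0 0 0; 0.68 0 0 0.005 0 0 0; 0.75 0 0 0.005 0 0 0; 0.75 0 0 0.005 0 0 0; 0.75 0 0 0.005 0 0 0; 0.75 0 0 0.005 0 0 0"

```text
time_s: 13.78
tcp_pos: [0.4542, 0.3684, 0.083]
orientation: [-0.0, -0.113, 0.994, -0.0]
contact_force: [-0.5, -1.7, 0.1]
finger_gap: 0.0641
finger_force: 0.0
```

```bash
python3 d.py w6
```

```text
top z [0.03253569 0.03428678 0.03516626] 15270
circle ((0.45534178614616394, 0.3684755861759186), 0.02548518218100071) tcp [0.45419839 0.36838243 0.08304412]
tilt [0.09676006 0.01750483]
bright [0.46375949 0.36437718] 1586
axis -26.730412 yaw by mean -22.729322906057448
ring 648 ((0.457832396030426, 0.3656209707260132), 0.03560023382306099)
```

View pics/w6.png

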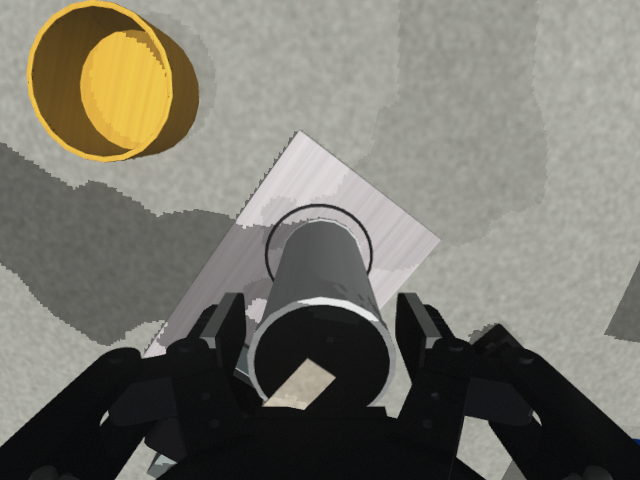

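Request:
carry_out --series "0.75 0 0 -0.05 0 0 0; 0.75 0 0 -0.15 0 0 0; 0.75 0 0 -0.35 0 0 0; 0.75 0 0 -0.6 0 0 0; 0.75 0 0 -0.85 0 0 0; 0.75 0 0 -1 0 0 0; 0.75 0 0 -1 0 0 0; 0.75 0 0 -1 0 0 0"

```text
time_s: 14.82
tcp_pos: [0.4536, 0.3679, 0.2827]
orientation: [-0.0, -0.113, 0.994, -0.0]
contact_force: [-0.4, -0.2, -0.6]
finger_gap: 0.0643
finger_force: 0.0
```

```bash
cat > e.py <<'E'
from h import *
m=env.camera_model("wrist");p,d=env.capture("wrist");cv2.imwrite("pics/w7.png",p);W=cloud(m,d);g=p.max(2)
k=(abs(W[...,2]-.117)<.006)&(np.hypot(W[...,0]-.4555,W[...,1]-.3685)<.04)
P=W[k];c,r=cv2.minEnclosingCircle(P[:,:2].astype(np.float32));print(c,r,np.median(P[:,2]))
rr=np.hypot(W[...,0]-c[0],W[...,1]-c[1]);b=k&(rr<.02);A=np.c_[W[b][:,:2],np.ones(b.sum())];print("tilt",np.linalg.lstsq(A,W[b][:,2],rcond=None)[0][:2])
B=W[b&(g>150)][:,:2]-c;print("yaw",np.degrees(np.arctan2(*B.mean(0)[::-1])),len(B))
Q=W[(abs(W[...,2]-.005)<.005)&(g<100)&(np.hypot(W[...,0]-.4555,W[...,1]-.3685)<.045)];print("ring",len(Q),cv2.minEnclosingCircle(Q[:,:2].astype(np.float32)))
h=(W[...,2]>.088)&(W[...,2]<.102)&(g<60)&(np.hypot(W[...,0]-.525,W[...,1]-.338)<.05);print("head top",np.median(W[h][:,2]),cv2.minAreaRect(W[h][:,:2].astype(np.float32)))
print(env.read_state()["time_s"])
E
python3 e.py
```

```text
(0.4566427171230316, 0.3681933879852295) 0.02569117210805416 0.11750808520145528
tilt [ 0.01150725 -0.00549178]
yaw -27.195481414428595 321
ring 184 ((0.45662060379981995, 0.3663803040981293), 0.03395978361368179)
head top 0.0964499960787446 ((0.5305012464523315, 0.33369821310043335), (0.0587489977478981, 0.060584329068660736), 66.07766723632812)
14.875
```

View pics/w7.png

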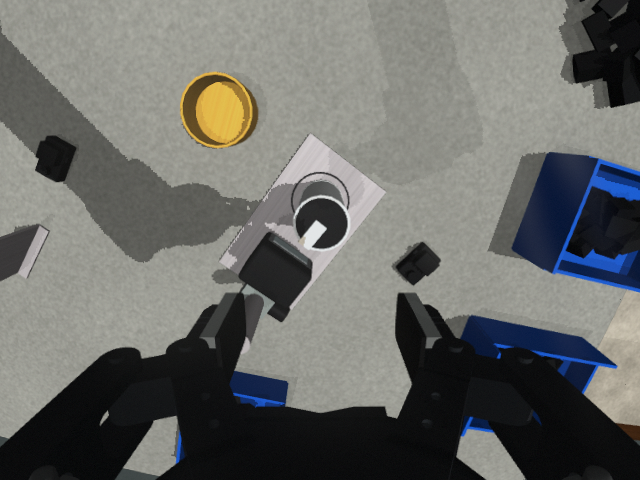

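The tin (322,222) stands upright, about 2 mm from the ring's centre, with its strip pointing at the head (275,268). The yaw is within 4° and the gripper is clear.

```bash
python3 -c "
from station import env
print(env.close_job())"
```

```text
the job is handed in; nothing more can be done
None
```

I stood the tall tin upright on the scanner's plate, about 2 mm from the ring's centre with its label within about 4° of the window, let go of it, and handed the job in at about 15 s; the hand-in returned no verdict.

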